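# Swap the dehumidifier's filter, clean one held ready over its slot

## Robot

A 6-joint arm with a two-finger parallel gripper is mounted at the origin on the work surface. World frame = base frame: x ahead of the robot, y to its left, z up, the work surface at z = 0. Lengths are in mm, angles in rad, forces in N, time in s.
With the tool pointing down it reaches from about 250 to 850 mm from the base axis. Payload 12.5 kg.
Tool frame: the origin (TCP) lies at the very end of the fingers, on their centre line; the grasp point (between the pads) lies 19 mm behind it; z points along the fingers, y is the line along which they close (so a half turn about z gives the same grasp; the last joint's range is limited). The gripper opens to 93 mm and grips with 3 to 60 N. Pads are 15 mm wide; open, the fingers measure 128 mm over their backs; the gripper's body (75 mm by 188 mm) begins 65 mm behind the grasp point.
Start: joints at [1.079, 0.351, 1.652, -0, 1.139, -0.085], TCP at [217.588, 505.114, 218.633] pointing down, gripper open.
Joint ranges: [-2.75, 2.75], [-0.79, 2.1], [0.01, 2.65], [-1.57, 4.71], [0.07, 3.14], [-2.87, 2.87]. Speed limits (rad/s): [2.22, 2.22, 2.79, 3.14, 3.14, 3.14].

## Interface

Orientations are given as a unit quaternion [w, x, y, z].
In Python, from rig import ctrl, cams gives the robot as it stands.
- The arm moves only by the shell command python3 -m creep 'ROWS'. ROWS is text: rows parted by semicolons, each of 7 numbers parted by spaces: the shift along the world's x, y, z in cm, then the turn, a rotation vector about the world's x, y, z in degrees, then the opening, from 0 (shut) to 1 (fully open). In form: x y z wx wy wz hand; .... A call has 1 to 12 rows; each row shifts and turns the commanded pose from where the row before left it; what a row does not reach is not made up. A row lasts 1/8 s, in which the tool goes at most 62.5 mm and 10.7 degrees, less where a joint would pass 70% of its speed; a pose out of reach is approached as far as the arm can. A call is refused whole if a number of a shift passes 6.25 or a number of a turn 10.7, either way. A call with a gripper value outside its range is refused whole. The fingers move at their own pace and stop on an object; the grip force is fixed at half the most. Time passes only in rows, so rows that do not move let the fingers close. It gives the time, the measured TCP pose, the force, the opening and the grip force at its end, in the units of the state.
- ctrl.get_state(): the state, without advancing time (a new reading comes with each control period).
- cams.grab_frame(name): name is "scene" or "top"; returns the picture (384x512x3 uint8, red, green, blue); there is no depth.
- cams.get_calibration(name): a dict with "fx", "fy", "cx", "cy" (pixels), "R" (3x3) and "t" (3): a world point X has camera coordinates R X + t. Camera axes: x right, y down, z forward; pixel columns grow to the right and rows downward; lengths in mm; the calibration is good to about 2 mm. A picture is of the moment at which its call begins. get_calibration takes no time and is no camera call.
- ctrl.close_job(): hands the job in; it is judged then, once.
The state is a dict: "time": time; "joint_positions": joint angles; "joint_velocities": joint speeds; "effort": joint torques, N m; "position": TCP position; "tcp_rot": TCP orientation; "wrist_force": force on the tool from outside, world axes, zero at the start; "wrist_torque": the same for the moment, N m; "finger_gap": opening from 0.0 (shut) to 1.0 (fully open); "grasp_force": force on a finger pad.
Only numpy, scipy, OpenCV 4.12 (cv2) and the standard library are available. Lean on these libraries where they do the work, as an engineer would, in place of code of your own. Each camera call takes 0.05 s, during which the arm holds its last target. There are 200 camera calls.

## Task

Pull the used filter out of the slot in the dehumidifier's top and stand it on edge in the free middle slot of the wooden rack, letting go of it. Then lift the clean filter (the one with a finger tab; the tabless grille stays) out of the rack, carry it over the things between and hold it upright about a finger's breadth above the dehumidifier's empty slot, lined up to drop straight in but never touching the machine: finish still holding it there, motionless. Leave everything else where it is.

Things in the scene. Friction and masses are not known exactly. Their poses are not given: they have to be found in the camera images.
- dehumidifier: compact white dehumidifier, fixed, 130 mm deep (x), 180 wide (y), 190 high; front with a round press button faces its -x. Origin: centre of its underside, z up. The filter slot opens in its flat top, long way along y, centred at x = +15 mm, y = 0: opening 16 mm (x) by 108 mm (y), 70 mm deep (floor 120 mm above the underside). It and the rack may change sides of the shelf.
- slot_mouth (a point): centre of the dehumidifier's slot opening, level with its top (190 mm up); axes as the dehumidifier's (x across the slot, y along it, z up)
- rack: fixed wooden rack, base board 170 (x) by 120 (y) by 12 mm, origin under its centre, z up. Three slots along y at x = -55, 0, +55 mm, open-ended: 15 mm gaps between pairs of upright 10 mm dowels (at y = -35 and +35) rising 45 mm above the board. The middle slot is free at the start; clean filter and grille stand in the outer ones, either in either.
- middle_slot (a point): centre of the middle slot at its floor, on the base board's top (12 mm above the underside); axes as the rack's (x across the slot, y along it, z up)
- used_filter: grey plastic filter frame, rigid, 80 g: panel 10 mm thick (x), 100 wide (y), 85 high (z), plus a finger tab 10 thick, 44 wide, 25 high in the middle of its upper edge, flush with the faces (110 high in all). Origin: centre of its lower edge, z up to the tab. It starts standing loose in the dehumidifier's slot, on its floor, the upper 40 mm sticking out.
- clean_filter: the clean filter, same shape, size, look, origin and axes as the used filter, about 70 g. At the start it stands loose in one of the rack's outer slots, lower edge on the base board.
- grille: white slatted back grille, 10 mm thick (x), 100 wide (y), 75 high, no tab; loose in the rack's other outer slot; origin: centre of its lower edge. Stays there.
- jar: closed empty glass jar with screw lid, 72 mm across, 124 mm high, origin under its centre; between the rack and the dehumidifier. Bystander.
- tub: white round tub with clear lid, 78 mm across, 110 mm high, origin under its centre; between the rack and the dehumidifier. Bystander.
- tray: aluminium tray, 120 (x) by 180 (y) by 18 mm high, origin under its centre; further back on the shelf. Bystander.
- clothes_peg: red clothes peg, 72 mm long, 10 high, lying in the tray; origin under its centre. Bystander.
- brush: yellow silicone brush, about 220 mm long (x), 20 mm high, lying beside the tray; origin under its handle. Bystander.
There are look-alikes about, which are no part of the job. What is shaped like the rack but pink or turquoise is not meant.

How it is judged:
By the outcome, as a careful person would: the job done as asked, in the order asked, and still so for the second after the job is handed in, while the arm keeps its last pose, push and grip.
It also fails if it takes over 58 s, if anything falls off the work surface, if the arm or the gripper's body presses on something with over 40 N, if the wrist force passes 120 N, or if a joint passes its speed limit or range.

## Working session

There is one attempt and no reset: what is moved stays moved. The work goes in short steps, Python scripts to look and compute and a shell command to move; the robot and the scene stay as the last step left them, time stands still between calls to the robot, and variables do not carry over. Pictures are saved under pics/ and viewed, at most 12 in all, crops included, and the job is handed in when it is done.

```bash
mkdir -p pics; ls
python3 - <<'E'
from rig import ctrl,cams
import cv2
for n in("scene","top"):
    cv2.imwrite(f"pics/{n}0.png",cams.grab_frame(n)[:,:,::-1]); c=cams.get_calibration(n); print(n,c)
print(ctrl.get_state())
E
```

```text
pics
scene {'fx': 465.09534023878626, 'fy': 465.09534023878626, 'cx': 245.15760501811292, 'cy': 188.27327904274955, 'R': array([[ 0.75675827,  0.65368472, -0.00363508],
       [ 0.41821736, -0.48842109, -0.76585839],
       [-0.50240538,  0.57804941, -0.642999  ]]), 't': array([-491.86369215,  -30.81488192, 1746.24513808])}
top {'fx': 441.4219437937672, 'fy': 441.4219437937672, 'cx': 250.1322241464057, 'cy': 197.8424041782707, 'R': array([[-0.05627927, -0.99840404, -0.0046922 ],
       [-0.97164653,  0.05585071, -0.22974709],
       [ 0.22964248, -0.00837084, -0.97323906]]), 't': array([ 181.72492479,  545.89087086, 1390.56322179])}
{'time': 0.1, 'joint_positions': array([ 1.07938933e+00,  3.51158167e-01,  1.65230092e+00,  2.79283542e-05,
        1.13910243e+00, -8.45908131e-02]), 'joint_velocities': array([ 0.00116236, -0.00060794, -0.00150365, -0.00121727, -0.00060363,
        0.00080157]), 'effort': array([ 1.51392102e-03, -4.98024917e+01, -2.85708261e+01,  7.00643146e-02,
        2.38333951e-02, -9.90634885e-05]), 'position': array([217.46026063, 504.87797904, 218.19100318]), 'tcp_rot': array([-1.49753978e-04,  2.02014033e-01,  9.79382507e-01, -4.60881211e-04]), 'wrist_force': array([0.34290266, 0.02503646, 0.50181077]), 'wrist_torque': array([ 0.01805111, -0.02596277, -0.04160985]), 'grasp_force': 0.0, 'finger_gap': 0.9971630402609822}
```

View pics/scene0.png

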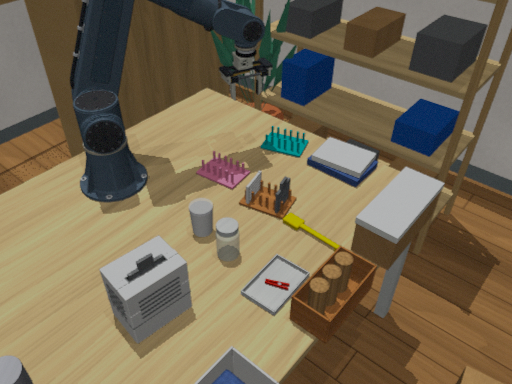

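View pics/top0.png

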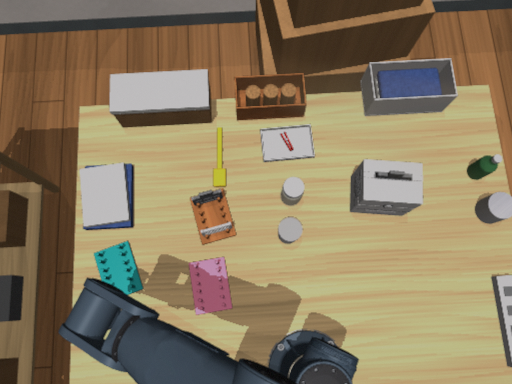

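The wooden rack is at top (213,217), between the turquoise one (118,268) and the pink one (210,286), which are look-alikes. The dehumidifier is at top (388,187). In the rack, the dark item at top (208,197) looks like the tabbed clean filter, and the white one at (215,229) is the grille. I'll enlarge to confirm.

Run:
```python
import cv2,numpy as np
t=cv2.imread("pics/top0.png");s=cv2.imread("pics/scene0.png")
f=lambda im,x,y,w,h:cv2.resize(im[y:y+h,x:x+w],(400,300),interpolation=cv2.INTER_CUBIC)
cv2.imwrite("pics/crop1.png",np.vstack([np.hstack([f(t,173,180,80,60),f(t,346,156,80,60)]),np.hstack([f(s,228,165,80,60),f(s,98,235,100,75)])]))
```

```text
(no output)
```

View pics/crop1.png

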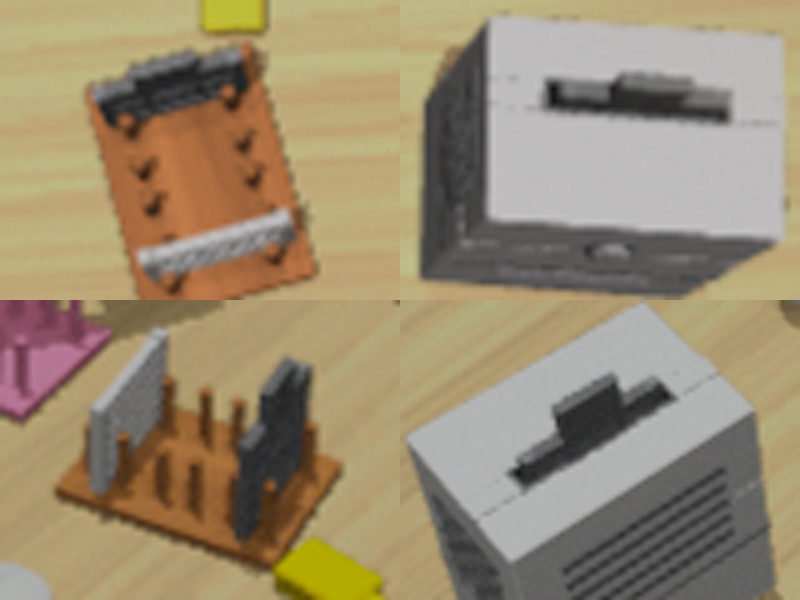

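Confirmed. The tabbed dark panel at top (208,197) in the far slot is the clean filter. The white slatted, tabless one at (216,229) is the grille. The wooden rack's middle slot is free, and the used filter's tab is at top (477,85 in the crop). Next I'll measure.

```bash
cat > h.py <<'E'
import cv2,numpy as np
from rig import ctrl,cams
C={n:cams.get_calibration(n) for n in("scene","top")}
def ray(n,px,z):
    c=C[n];px=np.atleast_2d(np.float64(px));d=np.c_[(px[:,0]-c["cx"])/c["fx"],(px[:,1]-c["cy"])/c["fy"],np.ones(len(px))]@c["R"]
    o=-c["R"].T@c["t"];return (o+d*((z-o[2])/d[:,2])[:,None])[:,:2]
def proj(n,X):
    c=C[n];p=np.atleast_2d(X)@c["R"].T+c["t"];return np.c_[p[:,0]/p[:,2]*c["fx"]+c["cx"],p[:,1]/p[:,2]*c["fy"]+c["cy"]]
def big(m,win):
    x0,y0,x1,y1=win;k=np.zeros_like(m);k[y0:y1,x0:x1]=m[y0:y1,x0:x1]
    l,lab,st,_=cv2.connectedComponentsWithStats(k);return lab==1+np.argmax(st[1:,4])
def pts(mask): return np.argwhere(mask)[:,::-1]
def rect(n,mask,z):
    (c,s,a)=cv2.minAreaRect(np.float32(ray(n,pts(mask),z)));return np.round(c,1),np.round(s,1),round(a,1)
E
python3 - <<'E'
from h import *
W={"top":dict(rack=(185,180,245,250),deh=(346,150,430,220),tubjar=0),"scene":dict(rack=(230,170,305,220),deh=(95,230,195,340))}
for n in W:
    im=cv2.imread(f"pics/{n}0.png");hsv=cv2.cvtColor(im,cv2.COLOR_BGR2HSV);H,S,V=cv2.split(hsv)
    print(n,"cam",(-C[n]["R"].T@C[n]["t"]).round())
    m=((H<14)&(S>130)).astype(np.uint8);b=big(m,W[n]["rack"]);print(" rack z12",rect(n,b,12),b.sum())
    m=((S<40)&(V>165)).astype(np.uint8);b=big(m,W[n]["deh"]);print(" deh top z190",rect(n,b,190),b.sum())
    # dark inside the top face
    hull=np.zeros(im.shape[:2],np.uint8);cv2.fillConvexPoly(hull,cv2.convexHull(np.int32(pts(b))),1)
    hull=cv2.erode(hull,np.ones((3,3)))
    d=big(((V<150)&(hull>0)).astype(np.uint8),W[n]["deh"]);print(" dark px",pts(d).min(0),pts(d).max(0),d.sum())
    q=lambda a:ray(n,a,190).round(1).tolist()
# hand-read pixels
T=lambda x,y:(173+x/5-.4,180+y/5-.4)
D=lambda x,y:(346+(x-400)/5-.4,156+y/5-.4)
print("deh corners top z190",ray("top",[D(488,15),D(783,35),D(783,240),D(488,220)],190).round())
print("slot corners z190",ray("top",[D(543,78),D(733,92),D(730,123),D(543,108)],190).round())
print("used tab top z230",ray("top",[D(613,75),D(692,79)],230).round())
print("clean tab top z122",ray("top",[T(128,70),T(196,52),T(198,64),T(135,82)],122).round())
S=lambda x,y:(98+(x-400)/4-.4,235+(y-300)/4-.4)
R=lambda x,y:(228+x/5-.4,165+(y-300)/5-.4)
print("deh corners scene",ray("scene",[S(408,440),S(640,303),S(755,410),S(515,560)],190).round())
print("used tab scene z230",ray("scene",[S(556,408),S(617,375)],230).round())
print("rack corners scene z12",ray("scene",[R(57,490),R(272,560),R(342,468)],12).round())
print("rack corners top z12",ray("top",[T(88,90),T(248,42),T(318,272)],12).round())
print("clean tab scene z122",ray("scene",[R(262,390),R(285,360),R(312,368)],122).round())
E
```

```text
top cam [ 221.  163. 1480.]
 rack z12 (array([512.1, 280.7]), array([165.8, 117. ]), 12.8) 1163
 deh top z190 (array([ 554.4, -282.7]), array([176.5, 127.3]), 82.4) 2066
 dark px [374 171] [411 180] 293
scene cam [1262. -703. 1097.]
 rack z12 (array([571.5, 295.3]), array([10.1, 33.5]), 83.8) 14
 deh top z190 (array([ 554.1, -285.5]), array([177.5, 127.7]), 82.6) 2136
 dark px [124 253] [167 283] 518
deh corners top z190 [[ 629. -201.]
 [ 606. -379.]
 [ 478. -361.]
 [ 501. -186.]]
slot corners z190 [[ 587. -230.]
 [ 572. -344.]
 [ 552. -339.]
 [ 568. -228.]]
used tab top z230 [[ 575. -259.]
 [ 570. -305.]]
clean tab top z122 [[565. 314.]
 [574. 271.]
 [566. 270.]
 [557. 310.]]
deh corners scene [[ 483. -366.]
 [ 503. -192.]
 [ 631. -207.]
 [ 608. -380.]]
used tab scene z230 [[ 565. -307.]
 [ 573. -265.]]
rack corners scene z12 [[449. 200.]
 [606. 241.]
 [587. 349.]]
rack corners top z12 [[580. 354.]
 [608. 244.]
 [446. 204.]]
clean tab scene z122 [[569. 271.]
 [561. 306.]
 [580. 311.]]
```

```bash
python3 -m creep '1 -2 2 0 0 -4 .5;2.2 -5 1 0 0 -4.7 .5;2.2 -5 1 0 0 -4.7 .5;2.2 -5 1 0 0 -4.7 .5;2.2 -5 1 0 0 -4.7 .5;2.2 -5 1 0 0 -4.7 .5;2.2 -5 1 0 0 -4.7 .5;2.2 -5 1 0 0 -4.7 .5;2.2 -5 1 0 0 -4.7 .5;2.2 -5 0 0 0 -4.7 .5;2.2 -5 0 0 0 -4.7 .5;2.2 -5 0 0 0 -4.7 .5'
```

```text
time: 1.6
position: [469.9, -66.7, 318.5]
tcp_rot: [-0.0, 0.637, 0.771, 0.0]
wrist_force: [1.0, 0.3, 0.4]
finger_gap: 0.5
grasp_force: 0.0
```

Run:
```python
from h import *
t=cv2.imread("pics/top0.png");s=cv2.imread("pics/scene0.png")
f=lambda im,x,y,w,h:cv2.resize(im[y:y+h,x:x+w],(w*10,h*10),interpolation=cv2.INTER_CUBIC)
a=f(t,188,183,50,60);b=f(s,240,173,60,45)
o=np.zeros((600,800,3),np.uint8);o[:,:350]=cv2.resize(a,(500,600))[:,:350] if 0 else cv2.resize(a,(350,420)).repeat(1,0)[:0].reshape(0,350,3) if 0 else 0
a=cv2.resize(t[183:243,188:238],(400,480),interpolation=cv2.INTER_CUBIC);b=cv2.resize(s[173:218,240:298][:, :50],(400,360),interpolation=cv2.INTER_CUBIC)
o[:480,:400]=a;o[:360,400:]=b
cv2.imwrite("pics/crop2.png",o)
```

```text
(no output)
```

View pics/crop2.png

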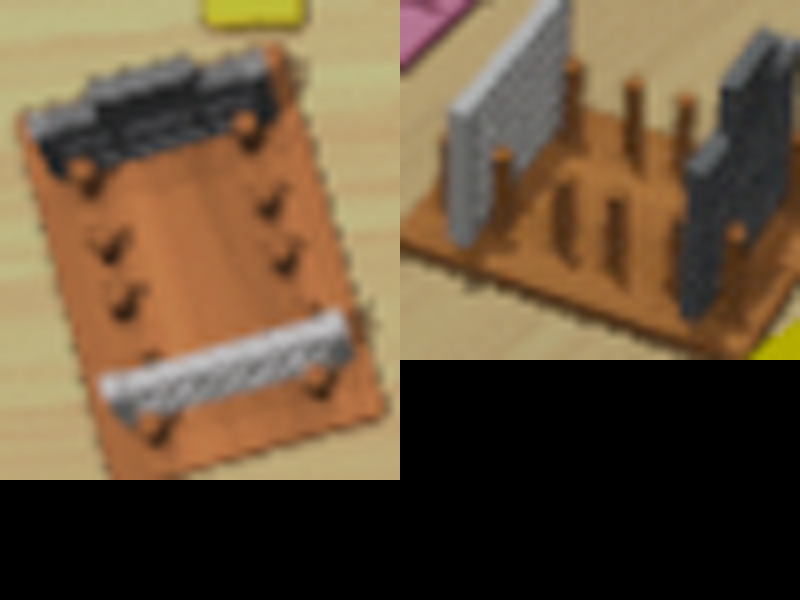

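The crop shows the four middle-slot dowel tops. In top they are near crop (110,240),(122,298),(268,203),(285,262). In scene they are near (567,185),(618,200),(633,83),(685,100). I'll triangulate their mean height as a check and compute the middle slot.

Run:
```python
from h import *
T=np.array([(107,242),(122,299),(267,204),(285,262),(88,173),(246,125),(156,423),(319,380)])/8+[188-.44,183-.44]
S=(np.array([(567,182),(618,198),(633,82),(685,98),(502,153),(738,230),(572,64)])-[400,0])/8+[240-.44,173-.44]
for n,P,m in(("top",T,[(-12.5,35)]),("scene",S,0)):
    X=ray(n,P,57);print(n,X.round(1).tolist(),"mid4",X[:4].mean(0).round(1))
# board edges: orange mask, both
for n,w in(("top",(185,180,245,250)),("scene",(230,165,305,222))):
    im=cv2.imread(f"pics/{n}0.png");H,S_,V=cv2.split(cv2.cvtColor(im,cv2.COLOR_BGR2HSV))
    for sat in(110,140):
        b=big(cv2.morphologyEx(((H<15)&(S_>sat)).astype(np.uint8),cv2.MORPH_CLOSE,np.ones((3,3))),w);print(n,rect(n,b,12),b.sum())
from itertools import product
# rigid fit of dowels (model coordinates), both views, z=57
M={"top":[(-12.5,35),0],"x":0}
mt=np.array([(12.5,35),(-12.5,35),(12.5,-35),(-12.5,-35),(42.5,35),(42.5,-35),(-67.5,35),(-67.5,-35)])
ms=np.array([(-12.5,-35),(12.5,-35),(-12.5,35),(12.5,35),(-42.5,-35),(67.5,-35),(-42.5,35)])
def fit(m,X):
    a=m-m.mean(0);b=X-X.mean(0);th=np.arctan2((a[:,0]*b[:,1]-a[:,1]*b[:,0]).sum(),(a*b).sum());c,s=np.cos(th),np.sin(th);R=np.array([[c,-s],[s,c]])
    t=X.mean(0)-R@m.mean(0);print("fit",t.round(1),np.degrees(th).round(2),"res",np.abs(X-(m@R.T+t)).max().round(1))
a=ray("top",T,57);b=ray("scene",S,57);fit(mt,a);fit(ms,b);fit(np.r_[mt,ms],np.r_[a,b])
```

```text
top [[515.8, 314.6], [491.7, 309.2], [528.0, 248.3], [503.3, 242.0], [545.3, 321.6], [561.9, 255.6], [439.8, 297.1], [453.6, 230.2]] mid4 [509.7 278.5]
scene [[513.6, 238.1], [536.6, 244.1], [492.9, 309.1], [517.2, 315.2], [480.2, 234.6], [587.8, 261.0], [464.5, 301.3]] mid4 [515.1 276.6]
top (array([511.5, 280.8]), array([166. , 118.4]), 13.2) 1229
top (array([511.5, 280.5]), array([164.7, 117.4]), 13.0) 1162
scene (array([513.9, 288.9]), array([166.6, 153.8]), 12.6) 803
scene (array([515.9, 286.5]), array([165.6, 151.8]), 10.7) 767
fit [511.  278.7] 12.48 res 3.1
fit [514.4 277.4] 14.4 res 2.5
fit [512.6 278.1] 13.36 res 5.3
```

```bash
python3 -m creep '2.2 -5 0 0 0 -4.7 .5;2.2 -5 0 0 0 -4.7 .5;2.2 -5 0 0 0 -4.7 .5;2.2 -5 0 0 0 -4.7 .5;1.2 -2 0 0 0 0 .5;0 0 0 0 0 0 .5;0 0 0 0 0 0 .5'
```

```text
time: 2.48
position: [569.3, -284.0, 318.5]
tcp_rot: [-0.0, 0.753, 0.658, -0.0]
wrist_force: [0.1, 0.0, 0.4]
finger_gap: 0.5
grasp_force: 0.0
```

```bash
python3 -m creep '0 -.2 -3 0 0 .2 .5;0 0 -3 0 0 0 .5;0 0 -3 0 0 0 .5;0 0 -2.4 0 0 0 .5;0 0 -.4 0 0 0 .5;0 0 0 0 0 0 .5'
python3 - <<'E'
from h import *
for n in("scene","top"): cv2.imwrite(f"pics/{n}1.png",cams.grab_frame(n)[:,:,::-1])
f=lambda n,x,y:cv2.resize(cv2.imread(f"pics/{n}1.png")[y:y+100,x:x+100],(400,400),interpolation=cv2.INTER_CUBIC)
cv2.imwrite("pics/crop3.png",np.hstack([f("scene",95,215),f("top",340,130)]))
E
```

```text
time: 3.22
position: [569.8, -286.5, 201.7]
tcp_rot: [0.0, 0.752, 0.659, 0.0]
wrist_force: [0.4, 0.5, 0.4]
finger_gap: 0.502
grasp_force: 0.0
```

View pics/crop3.png

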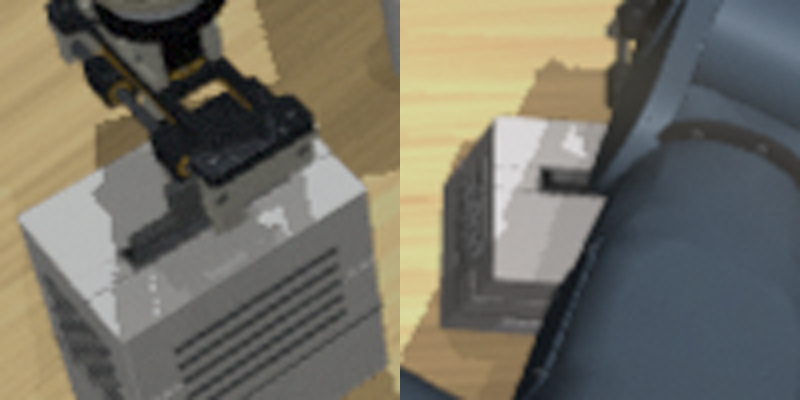

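The far finger (crop 235,195) straddles the tab, clear of the machine's top. Next I'll close and lift.

```bash
python3 -m creep '0 0 0 0 0 0 0;0 0 0 0 0 0 0;0 0 0 0 0 0 0;0 0 0 0 0 0 0;0 0 0 0 0 0 0;0 0 .5 0 0 0 0;0 0 1 0 0 0 0;0 0 1 0 0 0 0;0 0 2 0 0 0 0;0 0 3 0 0 0 0;0 0 3 0 0 0 0;0 0 0 0 0 0 0'; python3 -c "
from rig import ctrl;print(ctrl.get_state()['wrist_force'])"
```

```text
time: 4.82
position: [570.3, -287.3, 308.5]
tcp_rot: [0.002, 0.752, 0.659, 0.001]
wrist_force: [0.1, 0.2, -1.1]
finger_gap: 0.105
grasp_force: 30.0
[ 0.14783853  0.16282179 -1.12812979]
```

```bash
python3 -m creep '-.3 3 0 0 0 1 0;-.5 5 0 0 0 2 0;-.5 5 0 0 0 2 0;-.5 5 0 0 0 2 0;-.5 5 0 0 0 2 0;-.5 5 0 0 0 2 0;-.5 5 0 0 0 2 0;-.5 5 0 0 0 2 0;-.5 5 0 0 0 2 0;-.5 5 0 0 0 2 0;-.5 5 0 0 0 1.9 0;-.5 3.6 0 0 0 0 0'; python3 -m creep '-.5 0 -3 0 0 0 0;-.2 0 -3 0 0 0 0;0 0 -3 0 0 0 0;0 0 -.5 0 0 0 0;0 0 0 0 0 0 0;0 0 0 0 0 0 0;0 0 0 0 0 0 0'
python3 - <<'E'
from h import *
for n in("scene","top"): cv2.imwrite(f"pics/{n}2.png",cams.grab_frame(n)[:,:,::-1])
f=lambda n,x,y:cv2.resize(cv2.imread(f"pics/{n}2.png")[y:y+100,x:x+80],(400,500),interpolation=cv2.INTER_CUBIC)
cv2.imwrite("pics/crop4.png",np.hstack([f("scene",230,120),f("top",175,160)]))
E
```

```text
time: 6.32
position: [510.7, 280.9, 304.5]
tcp_rot: [-0.0, 0.62, 0.785, -0.001]
wrist_force: [0.5, -1.0, -1.4]
finger_gap: 0.108
grasp_force: 30.0
time: 7.2
position: [504.9, 279.3, 211.5]
tcp_rot: [0.0, 0.621, 0.784, 0.001]
wrist_force: [-0.1, -0.2, -1.3]
finger_gap: 0.101
grasp_force: 30.0
```

View pics/crop4.png

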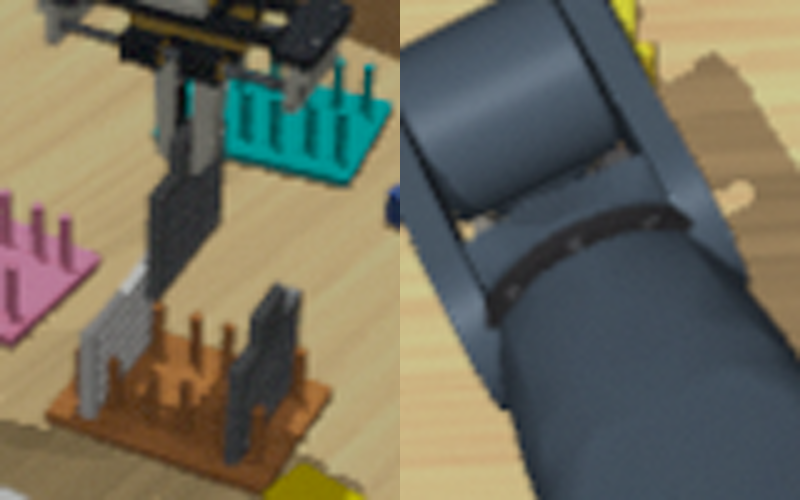

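In scene, the held filter's lower front corner is at crop (151,298) and the lower back corner at (220,222). The top view is blocked by the arm. I'll compare these against the prediction to get the grip offset and camera bias.

Run:
```python
from h import *
P=np.array([(151,298),(220,222)])/5+[230-.4,120-.4]
c,s=np.cos(np.radians(13.2)),np.sin(np.radians(13.2));R=np.array([[c,-s],[s,c]])
t=np.array([504.9,279.3]);z=129.8
pred=np.c_[(np.array([(5,-50),(5,50)])@R.T+t),[z,z]]
print("pred px",proj("scene",pred).round(1).tolist(),"seen",P.round(1).tolist())
X=ray("scene",P,z);print("seen local",((X-t)@R).round(1))
# dark mask extents in the held panel
im=cv2.imread("pics/scene2.png");V=im.max(2)
b=big((V<90).astype(np.uint8),(255,150,280,185));p=pts(b);print("mask",p.min(0),p.max(0), [p[p[:,0]==k][:,1].max() for k in range(p[:,0].min(),p[:,0].max()+1)])
# rack mid dowel tops in this view
D=(np.array([(152,376),(186,388),(195,318),(229,330)]))/5+[230-.4,120-.4]
print("dowels mid", ray("scene",D,57).round(1).tolist(), ray("scene",D,57).mean(0).round(1))
```

```text
pred px [[261.4, 180.6], [274.2, 164.3]] seen [[259.8, 179.2], [273.6, 164.0]]
seen local [[ -2.8 -46. ]
 [  2.5  50.8]]
mask [259 150] [279 179] [np.int64(179), np.int64(179), np.int64(179), np.int64(178), np.int64(177), np.int64(175), np.int64(174), np.int64(173), np.int64(171), np.int64(170), np.int64(169), np.int64(168), np.int64(166), np.int64(165), np.int64(164), np.int64(152), np.int64(151), np.int64(151), np.int64(151), np.int64(152), np.int64(152)]
dowels mid [[510.8, 239.2], [536.2, 244.5], [494.1, 307.2], [520.4, 312.3]] [515.4 275.8]
```

```bash
python3 -m creep '.4 0 0 0 0 0 0;.3 0 -1 0 0 0 0;0 0 -2 0 0 0 0;0 0 -2 0 0 0 0;0 0 -1.3 0 0 0 0;0 0 -.5 0 0 0 0;0 0 0 0 0 0 0;0 0 0 0 0 0 0'
python3 - <<'E'
from h import *
cv2.imwrite("pics/scene3.png",cams.grab_frame("scene")[:,:,::-1])
cv2.imwrite("pics/crop5.png",cv2.resize(cv2.imread("pics/scene3.png")[145:215,230:310],(800,700))[:600] if 0 else cv2.resize(cv2.imread("pics/scene3.png")[150:210,230:310],(800,600),interpolation=cv2.INTER_CUBIC))
E
```

```text
time: 8.3
position: [511.9, 279.3, 143.2]
tcp_rot: [0.0, 0.621, 0.784, 0.0]
wrist_force: [0.5, 0.4, -0.2]
finger_gap: 0.108
grasp_force: 30.0
```

View pics/crop5.png

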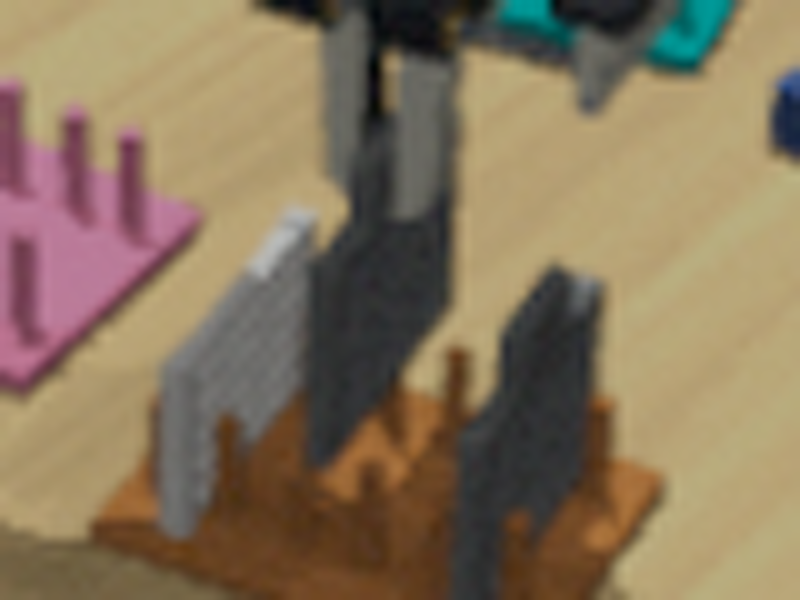

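The used filter hangs over the middle slot. Its lower front end is at crop (321,462) and its lower back corner at (450,306). The +x dowel tops are at (457,350) back and (373,465) front.

Run:
```python
from h import *
c,s=np.cos(np.radians(13.2)),np.sin(np.radians(13.2));R=np.array([[c,-s],[s,c]])
t=np.array([511.9,279.3])
q=lambda P,z:((ray("scene",np.array(P)/10+[229.55,149.55],z)-t)@R).round(1).tolist()
print("dowels +12.5,(35,-35)",q([(457,352),(373,465)],57))
print("filter (-5,-50),(5,-50),(5,50)",q([(312,462),(328,466),(450,306)],61.5))
```

```text
dowels +12.5,(35,-35) [[13.4, 34.2], [13.3, -33.9]]
filter (-5,-50),(5,-50),(5,50) [[-3.6, -46.8], [2.1, -46.2], [2.6, 51.2]]
```

```bash
python3 -m creep '.1 0 0 0 0 0 0;0 0 -.5 0 0 0 0;0 0 -.5 0 0 0 0;0 0 -.5 0 0 0 0;0 0 -1 0 0 0 0;0 0 0 0 0 0 0'; python3 -c "
from rig import ctrl;s=ctrl.get_state();print(s['wrist_force'],s['wrist_torque'])"
```

```text
time: 9.1
position: [512.1, 278.9, 116.6]
tcp_rot: [-0.0, 0.621, 0.784, -0.001]
wrist_force: [-0.2, 0.1, -1.2]
finger_gap: 0.107
grasp_force: 30.0
[-0.15369227  0.12178535 -1.15893514] [-0.03726111  0.06025827  0.04046446]
```

```bash
python3 -m creep '0 0 -.5 0 0 0 0;0 0 -.5 0 0 0 0;0 0 -.5 0 0 0 0;0 0 -.4 0 0 0 0;0 0 -.2 0 0 0 0;0 0 -.1 0 0 0 0;0 0 0 0 0 0 0'
```

```text
time: 9.98
position: [512.7, 279.1, 95.7]
tcp_rot: [0.0, 0.621, 0.784, 0.0]
wrist_force: [0.1, -0.6, -0.5]
finger_gap: 0.109
grasp_force: 30.0
```

```bash
python3 -m creep '0 0 -.1 0 0 0 0;0 0 -.1 0 0 0 0;0 0 0 0 0 0 0;0 0 0 0 0 0 0'
```

```text
time: 10.48
position: [512.6, 279.1, 93.6]
tcp_rot: [-0.0, 0.62, 0.784, 0.0]
wrist_force: [-0.6, -0.4, -0.7]
finger_gap: 0.107
grasp_force: 30.0
```

```bash
python3 -m creep '0 0 -.1 0 0 0 0;0 0 -.1 0 0 0 0;0 0 0 0 0 0 0;0 0 0 0 0 0 0'
```

```text
time: 10.98
position: [512.8, 279.2, 92.6]
tcp_rot: [0.0, 0.621, 0.784, 0.0]
wrist_force: [-2.1, -0.7, 9.3]
finger_gap: 0.105
grasp_force: 30.0
```

Contact with the board is at the expected height, so I'll release and rise.

```bash
python3 -m creep '0 0 0 0 0 0 .35;0 0 0 0 0 0 .35;0 0 0 0 0 0 .35;0 0 1 0 0 0 .35;0 0 2 0 0 0 .35;0 0 3 0 0 0 .35;0 0 4 0 0 0 .35;0 0 5 0 0 0 .35;0 -5 3 0 0 0 .35;0 -6 0 0 0 0 .35;0 -6 0 0 0 0 .35;0 -6 0 0 0 0 .35'; python3 -m creep '0 -6 0 0 0 0 .35;0 -5 0 0 0 0 .35;0 0 0 0 0 0 .35'
python3 - <<'E'
from h import *
for n in("scene","top"): cv2.imwrite(f"pics/{n}4.png",cams.grab_frame(n)[:,:,::-1])
f=lambda n,x,y,w,h:cv2.resize(cv2.imread(f"pics/{n}4.png")[y:y+h,x:x+w],(400,600),interpolation=cv2.INTER_CUBIC)
cv2.imwrite("pics/crop6.png",np.hstack([f("scene",240,155,60,90)if 0 else f("scene",240,150,60,90),f("top",185,175,60,90)]))
E
```

```text
time: 12.48
position: [512.3, 47.3, 272.5]
tcp_rot: [0.0, 0.62, 0.784, 0.0]
wrist_force: [0.8, 0.0, -0.2]
finger_gap: 0.346
grasp_force: 0.0
time: 12.85
position: [512.4, -63.5, 272.2]
tcp_rot: [0.0, 0.622, 0.783, 0.0]
wrist_force: [-0.6, 0.8, -0.3]
finger_gap: 0.352
grasp_force: 0.0
```

View pics/crop6.png

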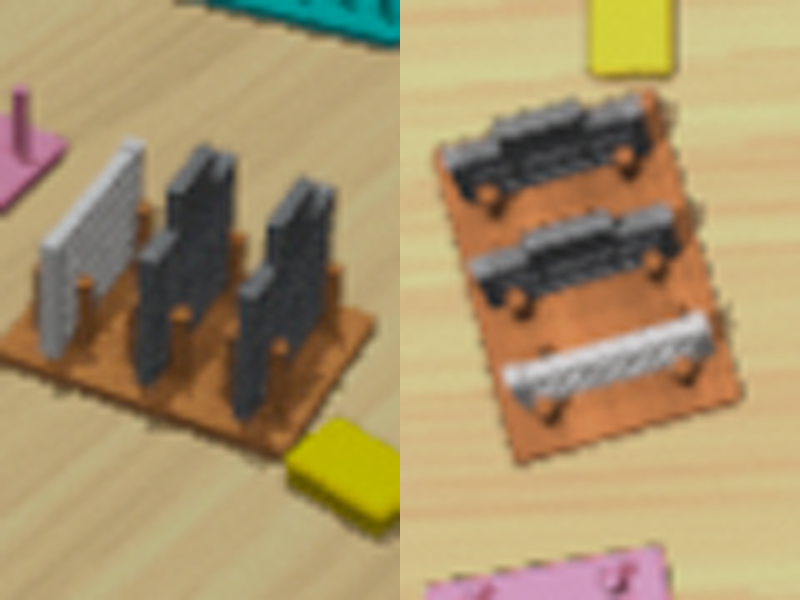

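The used filter stands upright between the middle dowels, with its tab top at top-crop (568,224). The clean filter's tab top is at (540,109). The grille and jar area look unchanged. Next I'll compute the clean tab position relative to the used one.

Run:
```python
from h import *
k=400/60
q=lambda P:ray("top",(np.array(P)-[400,0])/k+[184.5,174.5],122).round(1)
u=q([(525,232),(612,210)]);c=q([(497,117),(582,97)])
print("used tab far edge",u.tolist(),u.mean(0));print("clean",c.tolist(),c.mean(0),"diff",(c-u).mean(0))
g=lambda P:ray("scene",np.array(P)/k+[239.5,149.5],122).round(1)
us=g([(170,188),(206,147)]);cs=g([(270,222),(305,181)]);print("scene",us.tolist(),cs.tolist(),(cs-us).mean(0))
print("full ends z97 top used,clean",*[ray("top",(np.array(P)-[400,0])/k+[184.5,174.5],97).round(1).tolist() for P in([(470,262),(672,207)],[(441,153),(646,98)])])
```

```text
used tab far edge [[513.2, 300.1], [521.4, 258.7]] [517.3 279.4]
clean [[569.8, 311.6], [577.3, 270.9]] [573.55 291.25] diff [56.25 11.85]
scene [[514.8, 258.9], [507.7, 297.0]] [[569.4, 270.2], [562.9, 307.6]] [54.9  10.95]
full ends z97 top used,clean [[505.4, 329.4], [526.8, 231.6]] [[559.8, 341.9], [581.6, 241.9]]
```

```bash
python3 -m creep '.8 5 0 0 0 0 .35;.8 5 0 0 0 0 .35;.8 5 0 0 0 0 .35;.8 5 0 0 0 0 .35;.8 5 0 0 0 0 .35;.8 5 0 0 0 0 .35;.8 5.4 0 0 0 0 .35;0 0 -4 0 0 0 .35;0 0 -4 0 0 0 .35;0 0 -4 0 0 0 .35;0 0 0 0 0 0 .35;0 0 0 0 0 0 .35'
python3 - <<'E'
from h import *
cv2.imwrite("pics/scene5.png",cams.grab_frame("scene")[:,:,::-1])
cv2.imwrite("pics/crop7.png",cv2.resize(cv2.imread("pics/scene5.png")[145:220,235:310],(600,600),interpolation=cv2.INTER_CUBIC))
E
```

```text
time: 14.45
position: [568.9, 294.2, 153.5]
tcp_rot: [0.0, 0.62, 0.784, 0.001]
wrist_force: [0.5, 0.5, -0.3]
finger_gap: 0.35
grasp_force: 0.0
```

View pics/crop7.png

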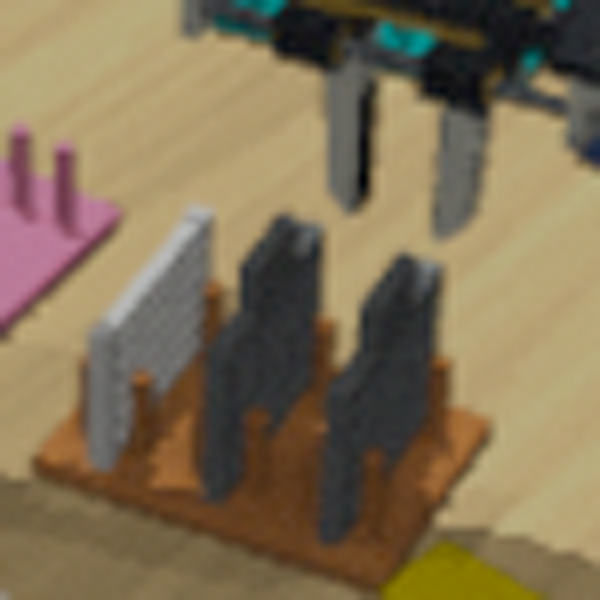

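The open fingers (crop 350,205 and 440,230) straddle the clean filter's tab (400,265). Next I'll go down and grip.

```bash
python3 -m creep '0 -.3 -1 0 0 0 .35;0 0 -2 0 0 0 .35;0 0 -2 0 0 0 .35;0 0 -.9 0 0 0 .35;0 0 0 0 0 0 .35;0 0 0 0 0 0 0;0 0 0 0 0 0 0;0 0 0 0 0 0 0;0 0 0 0 0 0 0;0 0 0 0 0 0 0'
```

```text
time: 15.75
position: [568.8, 290.2, 93.0]
tcp_rot: [0.0, 0.621, 0.784, 0.0]
wrist_force: [-0.5, 0.6, 3.6]
finger_gap: 0.103
grasp_force: 30.0
```

```bash
python3 -m creep '0 0 .5 0 0 0 0;0 0 1 0 0 0 0;0 0 1 0 0 0 0;0 0 1.5 0 0 0 0;0 0 3 0 0 0 0;0 0 4 0 0 0 0;0 0 5 0 0 0 0;0 0 5 0 0 0 0;0 0 3 0 0 0 0;0 0 0 0 0 0 0'
```

```text
time: 17.0
position: [569.1, 290.3, 335.8]
tcp_rot: [0.001, 0.621, 0.784, 0.002]
wrist_force: [0.3, -0.2, -1.4]
finger_gap: 0.108
grasp_force: 30.0
```

```bash
python3 -m creep '0 -3 0 0 0 -1 0;0 -5 0 0 0 -2 0;0 -5 0 0 0 -2 0;0 -5 0 0 0 -2 0;0 -5 0 0 0 -2 0;0 -5 0 0 0 -2 0;0 -5 0 0 0 -2 0;0 -5 0 0 0 -2 0;0 -5 0 0 0 -2 0;0 -5 0 0 0 -2 0;0 -5 0 0 0 -1.8 0;0 -4.6 0 0 0 0 0'; python3 -m creep '0 0 -1 0 0 0 0;0 0 -1 0 0 0 0;0 0 -1 0 0 0 0;0 0 0 0 0 0 0;0 0 0 0 0 0 0;0 0 0 0 0 0 0'
python3 - <<'E'
from h import *
for n in("scene","top"): cv2.imwrite(f"pics/{n}6.png",cams.grab_frame(n)[:,:,::-1])
cv2.imwrite("pics/crop8.png",cv2.resize(cv2.imread("pics/scene6.png")[225:300,95:195],(800,600),interpolation=cv2.INTER_CUBIC))
E
```

```text
time: 18.5
position: [567.9, -287.4, 331.2]
tcp_rot: [-0.001, 0.752, 0.659, -0.0]
wrist_force: [1.3, -0.8, -0.9]
finger_gap: 0.104
grasp_force: 30.0
time: 19.25
position: [568.8, -285.7, 303.1]
tcp_rot: [0.0, 0.752, 0.659, 0.0]
wrist_force: [0.5, -0.2, -1.0]
finger_gap: 0.102
grasp_force: 30.0
```

View pics/crop8.png

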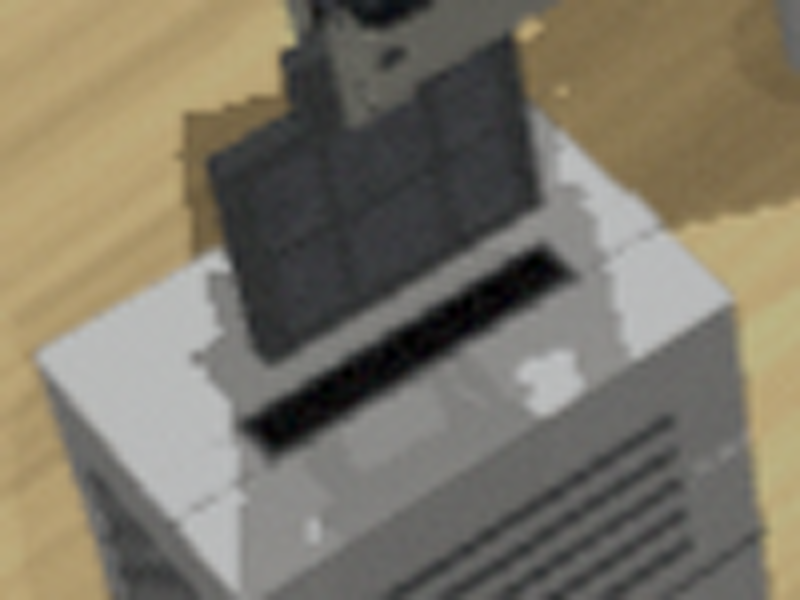

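The empty slot's corners are at crop (240,428),(270,460),(578,275),(545,245). The filter's lower +x edge runs from (268,362) to (543,205). I'll compare the two in one view.

Run:
```python
from h import *
q=lambda P,z:ray("scene",np.array(P)/8+[94.56,224.56],z)
im=cv2.imread("pics/scene6.png");V=im.max(2);b=big((V<45).astype(np.uint8),(122,253,170,285));print("slot mask rect",rect("scene",b,190),b.sum())
s=q([(240,428),(270,460),(578,275),(545,245)],190);print("slot",s.round(1).tolist(),s.mean(0).round(1))
f=q([(268,362),(543,205)],222);d=f[1]-f[0];yaw=np.degrees(np.arctan2(-d[0],d[1]));th=np.radians(-7.5)
print("filter",f.round(1).tolist(),"len",np.hypot(*d).round(1),"yaw",yaw.round(1),"centre",(f.mean(0)-5*np.array([np.cos(th),np.sin(th)])).round(1))
e=s[3]-s[0]+s[2]-s[1];print("slot yaw",np.degrees(np.arctan2(-e[0],e[1])).round(1))
```

```text
slot mask rect (array([ 567.7, -287.3]), array([106.8,  15.6]), 82.5) 205
slot [[552.6, -341.9], [569.5, -343.7], [585.1, -232.1], [567.3, -230.4]] [ 568.6 -287. ]
filter [[563.7, -333.3], [578.7, -236.3]] len 98.1 yaw -8.8 centre [ 566.2 -284.1]
slot yaw -7.7
```

```bash
python3 -m creep '.1 -.2 -.5 0 0 0 0;0 0 -.5 0 0 0 0;0 0 -.6 0 0 0 0;0 0 0 0 0 0 0;0 0 0 0 0 0 0;0 0 0 0 0 0 0;0 0 0 0 0 0 0'
python3 - <<'E'
from h import *
for n in("scene","top"): cv2.imwrite(f"pics/{n}7.png",cams.grab_frame(n)[:,:,::-1])
cv2.imwrite("pics/crop9.png",np.hstack([cv2.resize(cv2.imread("pics/scene7.png")[230:290,115:175],(500,500),interpolation=cv2.INTER_CUBIC),cv2.resize(cv2.imread("pics/top7.png")[140:220,345:393],(300,500),interpolation=cv2.INTER_CUBIC)]))
E
```

```text
time: 20.23
position: [569.6, -287.9, 286.8]
tcp_rot: [0.0, 0.752, 0.659, 0.0]
wrist_force: [-0.5, 0.2, -1.1]
finger_gap: 0.104
grasp_force: 30.0
```

View pics/crop9.png

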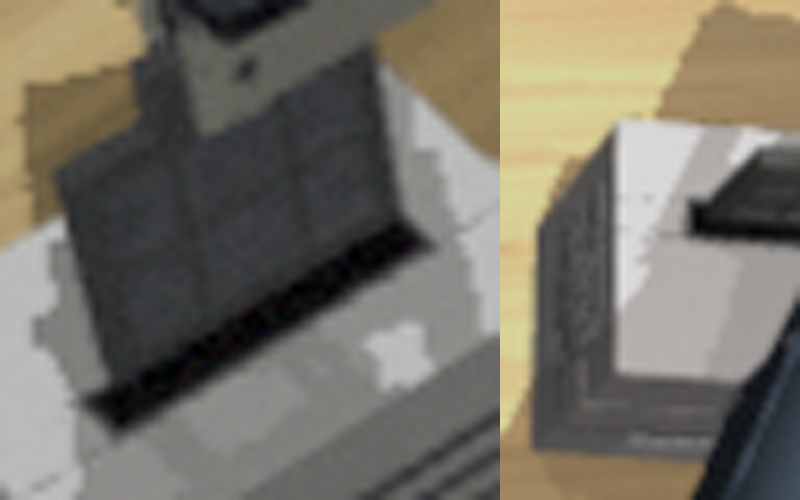

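The slot is at crop (85,403),(118,435),(432,245). The filter's lower +x edge runs from about (112,382) to (402,217). In top, the filter overlaps the slot's left end at (692,215).

Run:
```python
from h import *
k=500/60;q=lambda P,z:ray("scene",np.array(P)/k+[114.56,229.56],z)
th=np.radians(-7.5);R=np.array([[np.cos(th),-np.sin(th)],[np.sin(th),np.cos(th)]]);t=np.array([569.6,-287.9])
print("slot (-8,-54),(8,-54),(8,54)",((q([(85,403),(118,435),(432,245)],190)-t)@R).round(1).tolist())
print("filter (5,-50),(5,50)",((q([(112,382),(402,217)],205.8)-t)@R).round(1).tolist())
g=np.mean([cv2.cvtColor(cv2.imread(f"pics/scene{i}.png"),cv2.COLOR_BGR2GRAY).astype(float) for i in(7,)],0)
# edge between panel and black slot, along columns of the full picture
for u in(132,138,144,150,156):
    col=g[240:292,u];d=np.diff(col);print(u,[(240+i,int(col[i])) for i in range(8,46) if True and abs(d[i])>12])
```

```text
slot (-8,-54),(8,-54),(8,54) [[-9.9, -55.2], [7.1, -54.1], [7.4, 56.6]]
filter (5,-50),(5,50) [[1.7, -49.9], [4.7, 49.6]]
132 [(273, 48), (274, 18), (278, 13), (279, 32), (280, 66), (281, 109)]
138 [(268, 55), (270, 41), (272, 4), (275, 23), (276, 58), (277, 94)]
144 [(266, 45), (267, 23), (271, 13), (272, 41), (273, 81), (274, 115), (282, 139)]
150 [(263, 38), (267, 9), (268, 22), (269, 67), (270, 111), (284, 126)]
156 [(259, 40), (263, 6), (264, 31), (265, 55), (266, 96), (281, 116)]
```

Run:
```python
from h import *
g=cv2.cvtColor(cv2.imread("pics/scene7.png"),cv2.COLOR_BGR2GRAY).astype(float)
us=np.arange(130,162);P=[];S=[]
for u in us:
    r0=int(274-(u-132)*.555)
    seg=g[r0-6:r0+14,u];m=np.argmin(seg)   # black slot
    a=seg[:m+1];hi=np.median(a[:4]);th=(hi+seg[m])/2;i=np.where(a>th)[0].max();P.append((u,r0-6+i+(a[i]-th)/(a[i]-a[i+1])))
    b=seg[m:];th=(b.max()+seg[m])/2;i=np.where(b>th)[0].min();S.append((u,r0-6+m+i-1+(th-b[i-1])/(b[i]-b[i-1])))
P=np.array(P);S=np.array(S);lp=np.polyfit(P[:,0],P[:,1],1);ls=np.polyfit(S[:,0],S[:,1],1)
t=np.array([569.6,-287.9]);th=np.radians(-7.5);R=np.array([[np.cos(th),-np.sin(th)],[np.sin(th),np.cos(th)]])
for nm,l,z,D in("panel +x edge (5)",lp,205.8,P),("slot +x edge (8)",ls,190,S):
    U=np.array([134,146,158]);print(nm,((ray("scene",np.c_[U,np.polyval(l,U)],z)-t)@R).round(1).tolist(),"rms",np.std(D[:,1]-np.polyval(l,D[:,0])).round(2))
```

```text
panel +x edge (5) [[3.8, -34.3], [4.0, 0.0], [4.1, 35.4]] rms 0.25
slot +x edge (8) [[7.6, -39.5], [7.8, -5.0], [8.0, 30.5]] rms 0.18
```

```bash
python3 -m creep '.08 .04 0 0 0 0 0;0 0 0 0 0 0 0;0 0 0 0 0 0 0;0 0 0 0 0 0 0;0 0 0 0 0 0 0;0 0 0 0 0 0 0;0 0 0 0 0 0 0;0 0 0 0 0 0 0'
python3 - <<'E'
from h import *
cv2.imwrite("pics/scene8.png",cams.grab_frame("scene")[:,:,::-1])
a=cv2.imread("pics/scene0.png").astype(int);b=cv2.imread("pics/scene8.png").astype(int)
for k,(x,y,w,h) in dict(jar=(214,216,28,48),tub=(188,197,28,42),tray=(240,255,70,58),brush=(282,212,60,38),rack=(238,170,60,48)).items(): print(k,np.abs(a-b)[y:y+h,x:x+w].mean().round(1))
print(np.abs(ctrl.get_state()["joint_velocities"]).max())
E
```

```text
time: 21.32
position: [570.4, -287.5, 286.7]
tcp_rot: [0.0, 0.752, 0.659, -0.0]
wrist_force: [0.1, -0.4, -0.9]
finger_gap: 0.106
grasp_force: 30.0
jar 6.2
tub 9.7
tray 6.4
brush 6.2
rack 21.2
0.0018063084752750808
```

View pics/scene8.png

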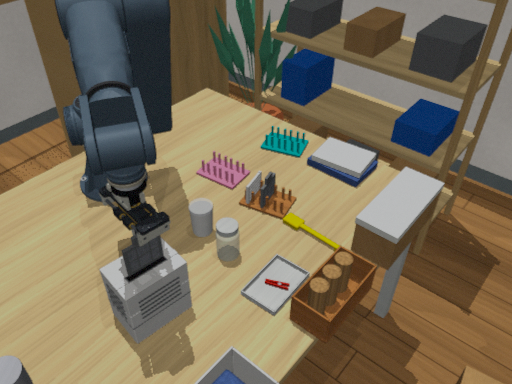

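The clean filter hangs above the slot at (145,258), and the used filter stands in the rack's middle slot at (268,190) next to the grille. The bystanders are unmoved, so I'm handing in.

```bash
python3 -c "
from rig import ctrl;print(ctrl.close_job())"
```

```text
the job is handed in; nothing more can be done
None
```

The job is handed in at about 21 s: the used filter stands released in the wooden rack's middle slot, and the clean filter is held still and lined up about 16 mm above the dehumidifier's empty slot, with nothing else seen to have moved.

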